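# Lay out the registration desk for finger-prick tests

### The arm

A 7-joint arm with a two-finger parallel gripper is mounted at the origin on a cart in front of the work surface, level with it; the furniture and walls round the work are solid. World frame = base frame: x ahead of the robot, y to its left, z up, the work surface at z = 0. Lengths are in m, angles in rad, forces in N, time in s.
With the tool pointing down it reaches from about 0.425 to 0.925 m from the base axis. Payload 6.8 kg.
Tool frame: the origin (TCP) lies at the very end of the fingers, on their centre line; the grasp point (between the pads) lies 19 mm behind it; z points along the fingers, y is the line along which they close (so a half turn about z gives the same grasp; the last joint's range is limited). The gripper opens to 85 mm and grips with 20 to 120 N. Pads are 22 mm wide; open, the fingers measure 114 mm over their backs; the gripper's body (76 mm by 85 mm) begins 54 mm behind the grasp point. The pads swing forward as they close: fully open they stand 13 mm farther back than shut.
Start: joints at [-1.455, 0.477, 0.022, 1.555, -0.011, 1.109, -0.083], TCP at [0.15, 0.658, 0.2] pointing down, gripper open.
Joint ranges: [-2.96, 2.96], [-0.34, 2.1], [-1.41, 1.46], [0.24, 2.44], [-1.37, 4.51], [0.17, 1.92], [-2.96, 2.96]. Speed limits (rad/s): [2.39, 2.39, 3.14, 3.14, 3.14, 3.14, 3.14].

### API

Orientations are given as a unit quaternion [w, x, y, z].
In Python, from station import get_obs, read_camera, hand_in gives the robot as it stands.
- The arm moves only by the tool arm_command, never from a script. Its argument "commands" is one flat list of numbers, 7 for each row, row after row: the shift along the tool's x, y, z in m, then the turn, a rotation vector about the tool's x, y, z in degrees, then the opening, from 0 (shut) to 1 (fully open). In form: [tx, ty, tz, rx, ry, rz, fingers, tx, ty, tz, rx, ry, rz, fingers, ...]. A call has 1 to 8 rows; each row is the pose to reach, as a shift and turn from the pose commanded when the call began, along the tool's axes at that moment; what a row does not reach only later rows make up. A row lasts 1/10 s, in which the tool goes at most 50 mm and 8.59 degrees, less where a joint would pass 70% of its speed; a pose out of reach is approached as far as the arm can. A call with a gripper value outside its range is refused whole. The fingers move at their own pace and stop on an object; "force" is the grip in N (left out, the last holds). Time passes only in rows, so rows that repeat a pose let the fingers close. It gives the time, the measured TCP pose, the force, the opening and the grip force at its end, in the units of the state.
- get_obs(): the state, without advancing time (a new reading comes with each control period).
- read_camera(name): name is "scene" or "top" or "wrist"; returns a dict with "img" (400x640x3 uint8, red, green, blue), "camera_matrix" (3x3 intrinsics, pixels), "pose" (4x4, takes a point from camera to world coordinates). Camera axes: x right, y down, z forward; pixel columns grow to the right and rows downward; lengths in m; the calibration is good to about 2 mm. A picture is of the moment at which its call begins. There is no depth.
- hand_in(): hands the job in; it is judged then, once.
The state is a dict: "t": time; "q": joint angles; "joint_vel": joint speeds; "joint_torque": joint torques, N m; "eef_pos": TCP position; "tool_rot": TCP orientation; "contact_force": force on the tool from outside, world axes, zero at the start; "torque": the same for the moment, N m; "gripper_width": opening from 0.0 (shut) to 1.0 (fully open); "grasp_force": force on a finger pad.
Only numpy, scipy, OpenCV 4.12 (cv2) and the standard library are available. Lean on these libraries where they do the work, as an engineer would, in place of code of your own. Each camera call takes 0.05 s, during which the arm holds its last target. There are 200 camera calls.

### The job

Lay the desk out for the next patient: put the red-banded carton centred and square on top of the teal-banded carton, and stand the red stamp (the near one) upright in the middle of the white pad with its long side along the pad's long side. Stand the white bottle with the blue cap (the near one) on the desk midway between the centres of the pad and the teal-banded carton, and stand the tall slim carton on end directly behind the teal-banded carton (at the middle of its long back side, away from you), leaving a finger's width of about 2 cm between them. Leave the pad, the teal-banded carton, the glue stick and the eraser where they are.

Things in the scene. Friction and masses are not known exactly. Their poses are not given: they have to be found in the camera images.
- pad: White pad of blank forms, 122 x 171 x 12 mm, lying flat and fixed to the desk. Origin: centre of its underside; top at z = 12 mm. Its own y axis runs along its long (171 mm) side, which points roughly away from the robot; its x axis runs along the 122 mm side, towards or away from the swab carton.
- swab_carton: Closed white carton with teal (blue-green) bands, the larger and heavier of the two low cartons: 68 (x) x 105 (y) x 60 (z) mm, 0.35 kg. Stays where it is. Origin: centre of its underside. Its x axis (short side) points roughly away from the robot, so its back is its +x face; it stands beside the pad, left or right of it, centres 28 to 31 cm apart.
- lancet_carton: Closed white carton with red bands, 60 (x) x 90 (y) x 45 (z) mm, 0.09 kg, lying on its base. Origin: centre of its underside. Grasp across its 60 mm.
- stamp: Red self-inking office stamp with a black foot, standing upright, 45 (x) x 71 (y) x 66 (z) mm, 0.09 kg, foot 38 x 62 mm. Its sleeve does not move. (A second such stamp among the fixed clutter at the far right of the desk, over 0.75 m ahead, is not part of the job.) Origin: centre of its underside. Grasp the red sleeve across its 44 mm (x), which has smooth sides between 32 and 66 mm up.
- fluid: Small white correction-fluid bottle with a tall blue cap and a red band, standing upright: body 30 mm across up to 42 mm high, cap 19 mm across up to 72 mm, 0.04 kg. (The similar small bottle and glue stick in the far right corner of the desk are not part of the job.) Origin: centre of its underside.
- tall_carton: Tall slim white-and-grey carton standing on end, 46 (x) x 30 (y) x 108 (z) mm, 0.04 kg. Origin: centre of its underside. Grasp across its 30 mm or its 46 mm.
- glue: Bystander: yellow glue stick with a green cap, standing upright behind the middle of the work, 24 mm across, 96 mm high. Origin: centre of its underside. Not to be moved.
- rubber: Bystander: blue-and-white eraser lying on the near part of the desk, 20 x 42 x 11 mm. Origin: centre of its underside. Not to be moved.
Mind the look-alikes: they are no part of the job. What is shaped like the fluid but orange, pink or purple is not meant.

How it is judged:
By the outcome, as a careful person would: the job done as asked, in the order asked, and still so for the second after the job is handed in, with the robot touching nothing.
It also fails if it takes over 109 s, if anything falls off the work surface, if the arm or the gripper's body presses on something with over 40 N, if the wrist force passes 120 N, or if a joint passes its speed limit or range.

## Working session

There is one attempt and no reset: what is moved stays moved. The work goes in short steps, Python scripts to look and compute and a tool call to move; the robot and the scene stay as the last step left them, time stands still between calls to the robot, and variables do not carry over. Pictures are saved under pics/ and viewed, at most 14 in all, crops included, and the job is handed in when it is done.

Besides the shell and the picture viewer there is one more tool, called after "Call:" as a command line: name --argument value ..., lists and objects as JSON in quotes. arm_command: Moves the arm, as the interface text tells. Its arguments: {"type":"object","properties":{"commands":{"type":"array","items":{"type":"number"}},"force":{"type":"number"}},"required":["commands"]}

```bash
mkdir -p pics; ls
python3 - <<'E'
from station import *
import cv2
print(get_obs())
for n in("scene","top"):
    c=read_camera(n);cv2.imwrite(f"pics/{n}0.png",c["img"][...,::-1]);print(n,c["camera_matrix"].tolist(),c["pose"].round(4).tolist())
E
```

```text
pics
{'t': 0.0, 'q': array([-1.45508253,  0.47781546,  0.02235825,  1.55649262, -0.01151224,
        1.10930044, -0.08313033]), 'joint_vel': array([ 2.05524518e-04, -5.04728680e-05,  2.01589179e-03,  6.27879590e-05,
        2.99428206e-04,  7.93959988e-04,  1.44044874e-03]), 'joint_torque': array([-4.74828375e-04, -5.96441317e+01,  1.60755493e+00, -2.81205779e+01,
        1.23969352e-02,  9.25613742e-03, -6.29503532e-06]), 'eef_pos': array([0.14969522, 0.65749961, 0.19889846]), 'tool_rot': array([-3.59771396e-05,  1.11688853e-01,  9.93742778e-01, -9.43052392e-04]), 'contact_force': array([-0.43836064,  0.49841842,  0.37078571]), 'torque': array([-0.06072944,  0.03022633,  0.0226571 ]), 'grasp_force': 0.0, 'gripper_width': 1.0008638557701288}
scene [[396.8505171439339, 0.0, 313.0396820731626], [0.0, 396.8505171439339, 197.45097655821587], [0.0, 0.0, 1.0]] [[-0.6748, -0.5677, 0.4716, 0.0601], [-0.738, 0.5129, -0.4385, 0.4819], [0.0071, -0.6439, -0.765, 0.8591], [0.0, 0.0, 0.0, 1.0]]
top [[367.2775786418618, 0.0, 326.4207935819967], [0.0, 367.2775786418618, 198.971326416192], [0.0, 0.0, 1.0]] [[-0.0035, -0.9978, 0.0658, 0.4956], [-1.0, 0.0031, -0.0069, -0.0031], [0.0067, -0.0658, -0.9978, 0.9781], [0.0, 0.0, 0.0, 1.0]]
```

View pics/top0.png

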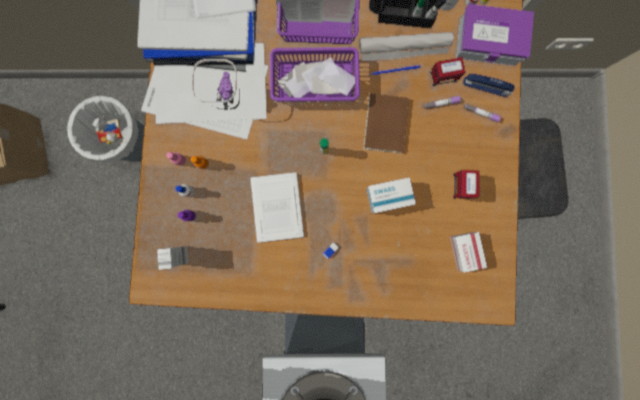

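View pics/scene0.png

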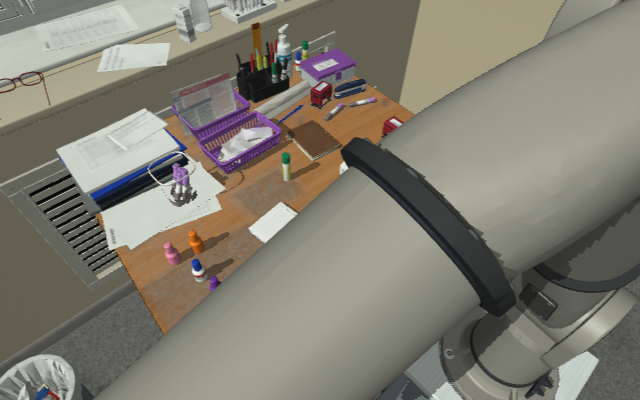

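The top view shows the pad (277,207), teal carton (391,195), near stamp (467,184), red carton (469,252), blue-capped bottle (182,190), tall carton (~170,258), glue (325,145) and eraser (331,251). In the scene view the arm hides most of the desk. I'll enlarge the top view.

Run:
```python
import cv2
i=cv2.imread("pics/top0.png")
a=cv2.resize(i[165:280,150:310],None,fx=5,fy=5,interpolation=cv2.INTER_CUBIC)
b=cv2.resize(i[165:280,360:500],None,fx=5,fy=5,interpolation=cv2.INTER_CUBIC)
cv2.imwrite("pics/a.png",a);cv2.imwrite("pics/b.png",b)
```

```text
(no output)
```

View pics/a.png

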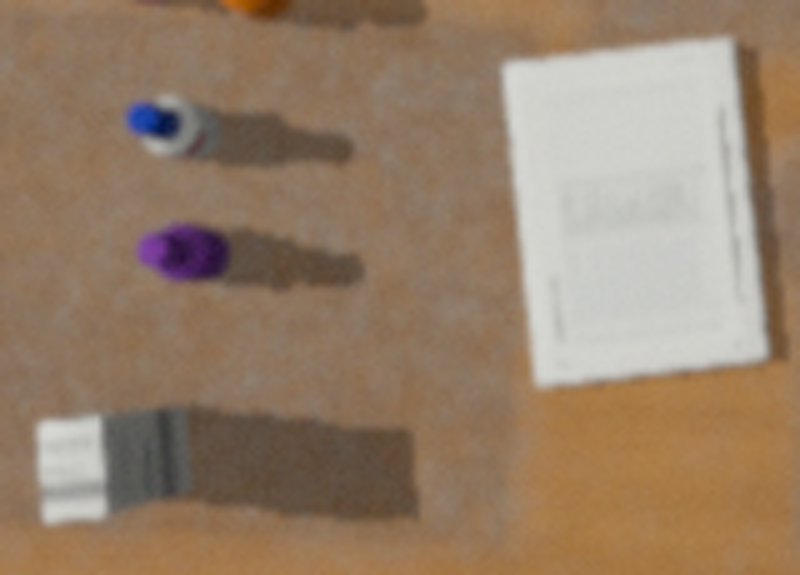

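View pics/b.png

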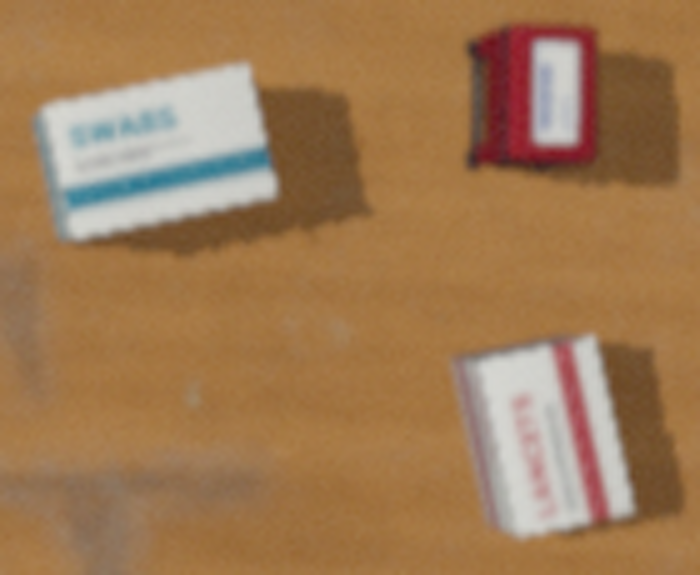

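The crops give clear top-face corners for the pad, both cartons, the stamp and the tall carton. The bottle's cap top is near (147,119) in crop a. Next I'll fit rectangles of the known sizes.

```bash
cat > h.py <<'E'
import numpy as np,cv2
from station import *
from scipy.spatial.transform import Rotation as R
from scipy.optimize import least_squares
def ray(K,P,uv,z):
    d=np.c_[np.atleast_2d(uv),np.ones(len(np.atleast_2d(uv)))]@np.linalg.inv(K).T@P[:3,:3].T
    return (P[:3,3]+d*((z-P[2,3])/d[:,2])[:,None])[:,:2]
def fit(p,a,b):  # corners in image order TL,TR,BR,BL ; p Nx2; a size along TL->BL dir (local x), b along TR->TL (local y)
    L=np.array([[a,b],[a,-b],[-a,-b],[-a,b]])/2
    f=lambda s:(L@np.array([[np.cos(s[2]),np.sin(s[2])],[-np.sin(s[2]),np.cos(s[2])]])+s[:2]-p).ravel()
    r=least_squares(f,[*p.mean(0),0]);return r.x[0],r.x[1],np.degrees(r.x[2]),np.abs(r.fun).max()*1e3
def go(x,y,z,yaw):
    "shift along tool axes and rz; yaw = world angle (deg) of tool x axis, tool down"
    o=get_obs();w,*v=o["tool_rot"];C=R.from_quat([*v,w])
    T=R.from_matrix(np.c_[[np.cos(np.radians(yaw)),np.sin(np.radians(yaw)),0],[np.sin(np.radians(yaw)),-np.cos(np.radians(yaw)),0],[0,0,-1]])
    s=C.inv().apply(np.array([x,y,z])-o["eef_pos"]);r=(C.inv()*T).as_rotvec(degrees=True)
    print("shift",s.round(4),"turn",r.round(1))
def state():
    o=get_obs();w,*v=o["tool_rot"];m=R.from_quat([*v,w]).as_matrix()
    print("t",round(o["t"],2),"eef",o["eef_pos"].round(4),"yaw x",np.degrees(np.arctan2(m[1,0],m[0,0])).round(1),"tilt z",m[:2,2].round(3),"g",round(o["gripper_width"],3),round(o["grasp_force"],1),"F",o["contact_force"].round(1),"q",o["q"].round(2))
E
python3 - <<'E'
from h import *
c=read_camera("top");K,P=c["camera_matrix"],c["pose"]
def z(p,x0,z0):return ray(K,P,(np.array(p,float)+.5)/5-.5+[x0,165],z0)
A=150;B=360
print("teal",fit(z([(40,102),(250,63),(277,198),(65,240)],B,.06),.068,.105))
print("lanc",fit(z([(475,358),(597,337),(635,517),(513,537)],B,.045),.09,.06),"(+90)")
print("stamp",fit(z([(510,28),(595,28),(598,163),(515,160)],B,.066),.071,.044))
print("pad",fit(z([(503,62),(733,38),(768,358),(538,386)],A,.012),.171,.122))
print("tall",fit(z([(37,422),(102,414),(108,517),(44,523)],A,.108),.046,.030))
print("cap",z([(147,119)],A,.072),"body",z([(172,125)],A,.042))
print("glue",ray(K,P,[(324,143)],.096),"rubber",ray(K,P,[(331,251)],.011),"notebook",ray(K,P,[(365,150),(403,152)],.01))
state()
E
```

```text
teal (np.float64(0.5663885476629408), np.float64(-0.17214599797731694), np.float64(10.461316185114374), np.float64(1.8476235183847582))
lanc (np.float64(0.42167546047054727), np.float64(-0.3736796277898231), np.float64(10.043191975886215), np.float64(2.100700252988863)) (+90)
stamp (np.float64(0.593426226545152), np.float64(-0.37010392073242915), np.float64(-0.31090841615569625), np.float64(2.621091368321671))
pad (np.float64(0.5395963649942989), np.float64(0.12105445686438245), np.float64(6.422736557307738), np.float64(0.7685152507788118))
tall (np.float64(0.4147222443247326), np.float64(0.3714544866497348), np.float64(5.357739776417896), np.float64(1.2038778575773623))
cap [[0.58267599 0.35473908]] body [[0.58244572 0.35379016]]
glue [[ 0.69019831 -0.00380175]] rubber [[ 0.42303412 -0.02129353]] notebook [[ 0.69004439 -0.11315877]
 [ 0.68443012 -0.21455734]]
t 0.15 eef [0.1497 0.6577 0.1992] yaw x 167.2 tilt z [-0.    -0.001] g 1.004 0.0 F [ 0.1 -0.2 -0.4] q [-1.46  0.48  0.02  1.56 -0.01  1.11 -0.08]
```

Call:
arm_command --commands '[-0.443,-0.369,0,0,0,80,1,-0.443,-0.369,0,0,0,80,1,-0.443,-0.369,0,0,0,80,1,-0.443,-0.369,0,0,0,80,1,-0.443,-0.369,0,0,0,80,1,-0.443,-0.369,0,0,0,80,1,-0.443,-0.369,0,0,0,80,1,-0.443,-0.369,0,0,0,80,1]' --force 30

```text
t: 0.95
eef_pos: [0.3934, 0.3385, 0.2]
tool_rot: [-0.0, 0.656, 0.755, 0.0]
contact_force: [0.1, 0.1, 0.1]
gripper_width: 1.003
grasp_force: 0.0
```

```bash
python3 -c "
from h import *
state();go(.42,-.372,.2,10)"
```

```text
t 0.95 eef [0.3934 0.3385 0.2   ] yaw x 98.1 tilt z [-0.  0.] g 1.003 0.0 F [0.1 0.1 0.1] q [-1.16  0.22  0.38  1.95 -0.1   0.99 -0.59]
shift [-7.072e-01 -7.350e-02 -3.000e-04] turn [-0.  -0.  88.1]
```

Call:
arm_command --commands '[-0.355,0.078,0,0,0,50,1,-0.355,0.078,0,0,0,50,1,-0.355,0.078,0,0,0,60,1,-0.355,0.078,0,0,0,60,1,-0.355,0.078,0,0,0,60,1,-0.355,0.078,0,0,0,68,1,-0.355,0.078,0,0,0,68,1,-0.355,0.078,0,0,0,68,1]'

```text
t: 1.75
eef_pos: [0.5228, -0.0056, 0.2005]
tool_rot: [0.001, 0.967, 0.256, 0.001]
contact_force: [0.0, -0.0, 0.9]
gripper_width: 0.997
grasp_force: 0.0
```

```bash
python3 -c "
from h import *
state();go(.42,-.372,.2,10)"
```

```text
t 1.75 eef [ 0.5228 -0.0056  0.2005] yaw x 29.7 tilt z [ 0.002 -0.002] g 0.997 0.0 F [ 0.  -0.   0.9] q [-0.75  0.28  0.78  1.96 -0.23  1.   -0.92]
shift [-0.2706  0.2676  0.001 ] turn [ 0.1 -0.1 19.7]
```

Call:
arm_command --commands '[-0.27,0.268,0,0,0,20,1,-0.27,0.268,0,0,0,20,1,-0.27,0.268,0,0,0,20,1,-0.27,0.268,0,0,0,20,1,-0.27,0.268,0,0,0,20,1,-0.27,0.268,0,0,0,20,1,-0.27,0.268,0,0,0,20,1,-0.27,0.268,0,0,0,20,1]'

```text
t: 2.55
eef_pos: [0.4226, -0.3709, 0.2001]
tool_rot: [0.001, 0.996, 0.089, -0.0]
contact_force: [-0.1, -0.5, 0.4]
gripper_width: 1.0
grasp_force: 0.0
```

Call:
arm_command --commands '[0,0,0,0,0,0,1,0,0,0,0,0,0,1]'

```text
t: 2.75
eef_pos: [0.4242, -0.3674, 0.1996]
tool_rot: [-0.0, 0.996, 0.09, -0.0]
contact_force: [1.1, -0.2, 0.1]
gripper_width: 0.999
grasp_force: 0.0
```

```bash
python3 -c "
from h import *
state();go(.42,-.372,.2,10)
c=read_camera('wrist');cv2.imwrite('pics/w1.png',c['img'][...,::-1]);np.savez('w1.npz',K=c['camera_matrix'],P=c['pose']);print(c['pose'])
s=read_camera('scene');cv2.imwrite('pics/s1.png',s['img'][...,::-1])
"
```

```text
t 2.75 eef [ 0.4242 -0.3674  0.1996] yaw x 10.3 tilt z [-0.001  0.001] g 0.999 0.0 F [ 1.1 -0.2  0.1] q [-0.09  0.4   0.9   1.87 -0.36  1.04 -0.43]
shift [-0.005   0.0038 -0.0004] turn [-0.   0.   0.3]
[[ 1.79072369e-01 -9.34219967e-01 -3.08490097e-01  5.03541547e-01]
 [-9.83835498e-01 -1.70326406e-01 -5.52867791e-02 -3.52759040e-01]
 [-8.93996597e-04  3.13403843e-01 -9.49619520e-01  3.72299071e-01]
 [ 0.00000000e+00  0.00000000e+00  0.00000000e+00  1.00000000e+00]]
```

View pics/w1.png

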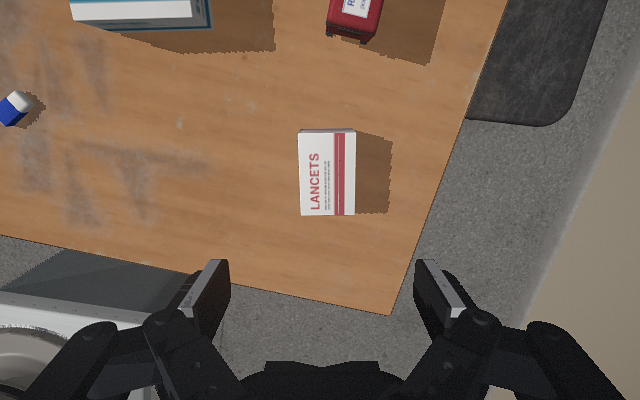

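The wrist view shows the lancet carton's top at (300-356, 132-215), square to the gripper. The teal carton and stamp are at the top edge.

```bash
python3 -c "
from h import *
d=np.load('w1.npz')
print(fit(ray(d['K'],d['P'],[(300,132),(356,132),(355,215),(301,215)],.045),.09,.06))
f=fit(ray(d['K'],d['P'],[(300,132),(356,132),(355,215),(301,215)],.045),.09,.06)
go(f[0],f[1],.008,f[2])"
```

```text
(np.float64(0.42385490765811423), np.float64(-0.3739036240915279), np.float64(10.57427155469935), np.float64(1.7435834146263263))
shift [-0.003   0.0081  0.1915] turn [-0.1  0.  -0. ]
```

Call:
arm_command --commands '[-0.003,0.008,0.05,0,0,0,1,-0.003,0.008,0.1,0,0,0,1,-0.003,0.008,0.15,0,0,0,1,-0.003,0.008,0.17,0,0,0,1,-0.003,0.008,0.188,0,0,0,1,-0.003,0.008,0.188,0,0,0,1,-0.003,0.008,0.188,0,0,0,0.5,-0.003,0.008,0.188,0,0,0,0.3]'

```text
t: 3.65
eef_pos: [0.4244, -0.3756, 0.0131]
tool_rot: [0.0, 0.996, 0.091, 0.001]
contact_force: [0.5, -0.2, -0.3]
gripper_width: 0.697
grasp_force: 0.0
```

Call:
arm_command --commands '[0,0,0,0,0,0,0.3,0,0,0,0,0,0,0.3,0,0,0,0,0,0,0.3,0,0,0,0,0,0,0.3]'

```text
t: 4.05
eef_pos: [0.4243, -0.3761, 0.0136]
tool_rot: [0.0, 0.996, 0.091, 0.001]
contact_force: [-1.3, 3.3, 10.9]
gripper_width: 0.301
grasp_force: 5.2
```

```bash
python3 -c "
from h import *
state();go(.45,-.3,.17,100.5)"
```

```text
t 4.05 eef [ 0.4243 -0.3761  0.0136] yaw x 10.4 tilt z [ 0.003 -0.   ] g 0.301 5.2 F [-1.3  3.3 10.9] q [ 0.12  0.65  0.67  1.99 -0.62  0.71 -0.21]
shift [ 0.0394 -0.0701 -0.1564] turn [  0.2  -0.1 -90.1]
```

The width of 0.30 is too small for a 60 mm grip, so I'll look.

```bash
python3 -c "
from h import *
c=read_camera('wrist');t=read_camera('top')
a=c['img'];b=cv2.resize(t['img'][160:310,400:520],(320,400),interpolation=2)
cv2.imwrite('pics/w2.png',np.hstack([a[:,100:560],b])[...,::-1])"
```

```text
(no output)
```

View pics/w2.png

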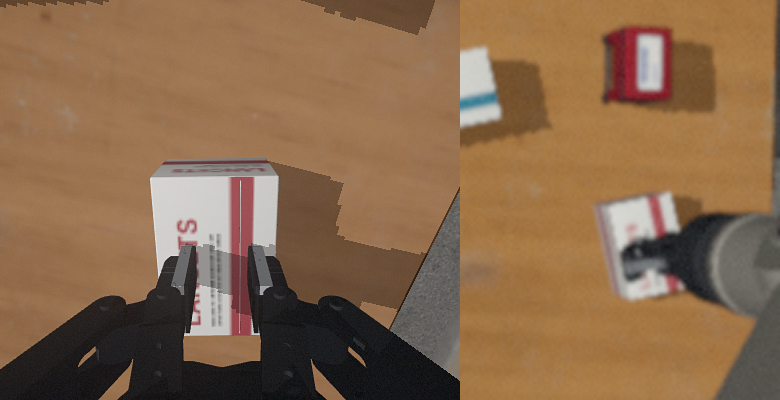

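```bash
python3 -c "
from h import *
c=read_camera('wrist');P=c['pose'];K=c['camera_matrix'];print(P.round(3),get_obs()['eef_pos'])
for z in(.02,.03,.045,.06):
  p=ray(K,P,[(251,178),(378,178),(377,334),(259,338)],z);print(z,np.linalg.norm(p[1]-p[0]),np.linalg.norm(p[2]-p[1]),p.mean(0))
# project tool points
C=np.linalg.inv(P);o=get_obs();w,*v=o['tool_rot'];Rt=R.from_quat([*v,w])
for q in([0,0,0],[0,.0125,-.01],[0,-.0125,-.01],[0,.03,-.01],[0,-.03,-.01],[0,.03,-.02],[0,-.03,-.02]):
  x=C[:3]@np.r_[o['eef_pos']+Rt.apply(q),1];u=K@x;print(q,(u[:2]/u[2]).round())
"
```

```text
[[ 0.181 -0.935 -0.305  0.503]
 [-0.984 -0.172 -0.057 -0.361]
 [ 0.001  0.311 -0.951  0.187]
 [ 0.     0.     0.     1.   ]] [ 0.42426168 -0.37614737  0.01356361]
0.02 0.06821026847862996 0.1024589233655182 [ 0.40932584 -0.37542045]
0.03 0.06411442943521585 0.09630654678019297 [ 0.41495399 -0.37456584]
0.045 0.05797067087009471 0.08707798190220535 [ 0.4233962  -0.37328392]
0.06 0.05182691230497356 0.07784941702421769 [ 0.43183842 -0.37200201]
[0, 0, 0] [322. 237.]
[0, 0.0125, -0.01] [344. 244.]
[0, -0.0125, -0.01] [300. 244.]
[0, 0.03, -0.01] [375. 244.]
[0, -0.03, -0.01] [269. 244.]
[0, 0.03, -0.02] [378. 252.]
[0, -0.03, -0.02] [266. 252.]
```

Call:
arm_command --commands '[0,0,0,0,0,0,1,0,0,0,0,0,0,1,0,0,0,0,0,0,1,0,0,0,0,0,0,1,0,0,0,0,0,0,1]'

```text
t: 4.7
eef_pos: [0.4231, -0.3756, 0.0118]
tool_rot: [-0.0, 0.996, 0.091, -0.0]
contact_force: [-0.2, 0.1, -0.1]
gripper_width: 1.001
grasp_force: 0.0
```

```bash
python3 -c "
from h import *
state()
c=read_camera('wrist');t=read_camera('scene')
a=c['img'];b=cv2.resize(t['img'][:,320:],(320,400),interpolation=2)
cv2.imwrite('pics/w3.png',np.hstack([a[:,100:560],b])[...,::-1])"
```

```text
t 4.7 eef [ 0.4231 -0.3756  0.0118] yaw x 10.4 tilt z [-0.  0.] g 1.001 0.0 F [-0.2  0.1 -0.1] q [ 0.12  0.65  0.67  1.99 -0.62  0.71 -0.21]
```

View pics/w3.png

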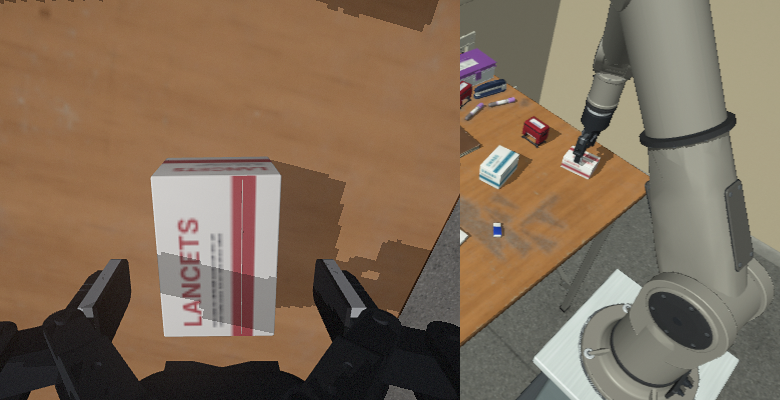

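```bash
python3 -c "
from h import *
t=read_camera('scene');K=t['camera_matrix'];P=t['pose'];C=np.linalg.inv(P);np.savez('sc.npz',K=K,P=P)
o=get_obs();w,*v=o['tool_rot'];Rt=R.from_quat([*v,w])
x0,y0,x1,y1=420,100,520,200
b=cv2.resize(t['img'][y0:y1,x0:x1],None,fx=6,fy=6,interpolation=2)
for q,c in(([0,0,0],(0,255,0)),([0,.0425,-.013],(255,255,0)),([0,-.0425,-.013],(255,255,0)),([0,0,-.073],(0,255,255)),([0,0,-.15],(255,0,255))):
  x=C[:3]@np.r_[o['eef_pos']+Rt.apply(q),1];u=K@x;u=((u[:2]/u[2]-[x0,y0]+.5)*6).astype(int);cv2.circle(b,tuple(map(int,u)),4,c,-1)
cv2.imwrite('pics/s4.png',b[...,::-1])"
```

```text
(no output)
```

View pics/s4.png

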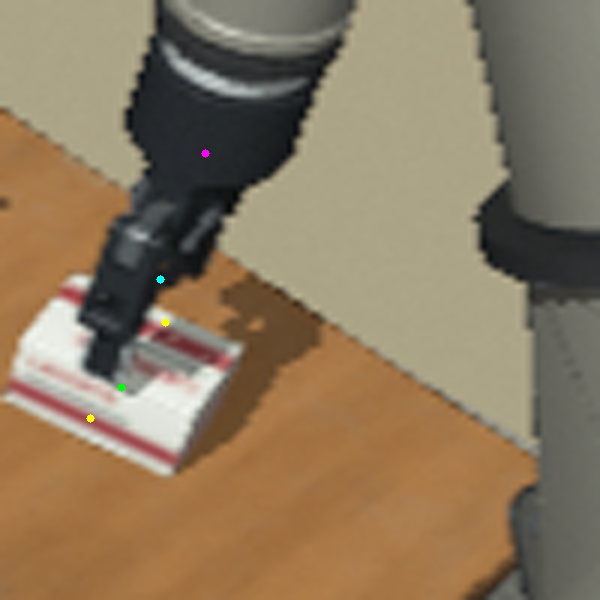

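The scene crop shows the near fingertip at (97,372), above the carton's top. The marked point where it should be is (90,418). So the fingertips really sit about 3 cm higher than the reported TCP. I'll go down in small steps and watch the force.

Call:
arm_command --commands '[0.0,0.002,0.005,0,0,0,1,0.0,0.002,0.01,0,0,0,1,0.0,0.002,0.015,0,0,0,1,0.0,0.002,0.015,0,0,0,1]'

```text
t: 5.25
eef_pos: [0.423, -0.3771, -0.0041]
tool_rot: [-0.001, 0.996, 0.091, -0.001]
contact_force: [0.2, -0.2, -0.4]
gripper_width: 0.998
grasp_force: 0.0
```

```bash
python3 -c "
from h import *
state()"
```

```text
t 5.25 eef [ 0.423  -0.3771 -0.0041] yaw x 10.4 tilt z [-0.001  0.001] g 0.998 0.0 F [ 0.2 -0.2 -0.4] q [ 0.14  0.68  0.64  1.99 -0.64  0.68 -0.2 ]
```

Call:
arm_command --commands '[0.0,-0.003,0.005,0,0,0,1,0.0,-0.003,0.01,0,0,0,1,0.0,-0.003,0.015,0,0,0,1,0.0,-0.003,0.015,0,0,0,1]'

```text
t: 5.65
eef_pos: [0.4227, -0.3742, -0.0189]
tool_rot: [-0.0, 0.996, 0.091, -0.0]
contact_force: [-0.2, 0.2, 0.6]
gripper_width: 1.001
grasp_force: 0.0
```

```bash
python3 -c "
from h import *
state()
c=read_camera('wrist');t=read_camera('scene')
b=cv2.resize(t['img'][130:190,420:480],(400,400),interpolation=2)
cv2.imwrite('pics/w5.png',np.hstack([c['img'][:,130:530],b])[...,::-1])"
```

```text
t 5.65 eef [ 0.4227 -0.3742 -0.0189] yaw x 10.4 tilt z [-0.001  0.001] g 1.001 0.0 F [-0.2  0.2  0.6] q [ 0.15  0.7   0.62  2.   -0.66  0.65 -0.18]
```

View pics/w5.png

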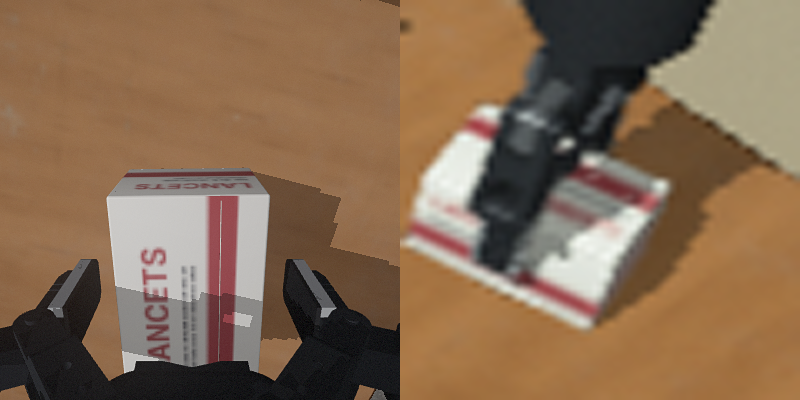

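The fingers now straddle the carton, with their tips about halfway up its side. I'll go a few mm lower and close.

Call:
arm_command --commands '[0.0,0,0.005,0,0,0,1,0.0,0,0.005,0,0,0,1,0,0,0.005,0,0,0,0.4,0,0,0.005,0,0,0,0.4,0,0,0.005,0,0,0,0.4,0,0,0.005,0,0,0,0.4]' --force 30

```text
t: 6.35
eef_pos: [0.4231, -0.3748, -0.0229]
tool_rot: [0.0, 0.996, 0.091, 0.0]
contact_force: [0.5, -0.4, 1.1]
gripper_width: 0.7
grasp_force: 33.0
```

Call:
arm_command --commands '[0,0,-0.02,0,0,0,0.4,0,0,-0.06,0,0,0,0.4,0,0,-0.11,0,0,0,0.4,0,0,-0.15,0,0,0,0.4]'

```text
t: 6.75
eef_pos: [0.4228, -0.3749, 0.1289]
tool_rot: [0.0, 0.996, 0.091, 0.0]
contact_force: [0.5, -0.7, -1.0]
gripper_width: 0.696
grasp_force: 32.7
```

```bash
python3 -c "
from h import *
state();go(.566,-.172,.14,100.5)"
```

```text
t 6.75 eef [ 0.4228 -0.3749  0.1289] yaw x 10.4 tilt z [ 0. -0.] g 0.696 32.7 F [ 0.5 -0.7 -1. ] q [-0.01  0.49  0.83  1.93 -0.46  0.92 -0.34]
shift [ 0.1775 -0.1737 -0.0111] turn [  0.    0.  -90.1]
```

Call:
arm_command --commands '[0.1775,-0.174,0,0,0,-90,0.4,0.1775,-0.174,0,0,0,-90,0.4,0.1775,-0.174,0,0,0,-90,0.4,0.1775,-0.174,0,0,0,-90,0.4,0.1775,-0.174,0,0,0,-90,0.4,0.1775,-0.174,0,0,0,-90,0.4,0.1775,-0.174,0,0,0,-90,0.4,0.1775,-0.174,0,0,0,-90,0.4]'

```text
t: 7.55
eef_pos: [0.566, -0.1708, 0.1266]
tool_rot: [-0.0, 0.768, 0.64, -0.0]
contact_force: [0.2, 0.5, -0.9]
gripper_width: 0.699
grasp_force: 32.7
```

```bash
python3 -c "
from h import *
state();go(.5664,-.172,.13,100.5)"
```

```text
t 7.55 eef [ 0.566  -0.1708  0.1266] yaw x 79.6 tilt z [-0.001 -0.   ] g 0.699 32.7 F [ 0.2  0.5 -0.9] q [-0.19  0.46  0.5   1.86 -0.27  0.9   0.25]
shift [-0.0011  0.0006 -0.0034] turn [ -0.    0.  -20.9]
```

Call:
arm_command --commands '[-0.001,0.001,0,0,0,-21,0.4,-0.001,0.001,0,0,0,-21,0.4,-0.001,0.001,0,0,0,-21,0.4,-0.001,0.001,0,0,0,-21,0.4]'

```text
t: 7.95
eef_pos: [0.5665, -0.1727, 0.1267]
tool_rot: [-0.0, 0.642, 0.767, 0.0]
contact_force: [-0.2, -0.7, -0.4]
gripper_width: 0.702
grasp_force: 32.7
```

```bash
python3 -c "
from h import *
state()
c=read_camera('wrist');np.savez('w6.npz',K=c['camera_matrix'],P=c['pose'])
cv2.imwrite('pics/w6.png',c['img'][...,::-1])"
```

```text
t 7.95 eef [ 0.5665 -0.1727  0.1267] yaw x 100.2 tilt z [-0.  0.] g 0.702 32.7 F [-0.2 -0.7 -0.4] q [-0.12  0.44  0.41  1.85 -0.22  0.89  0.57]
```

View pics/w6.png

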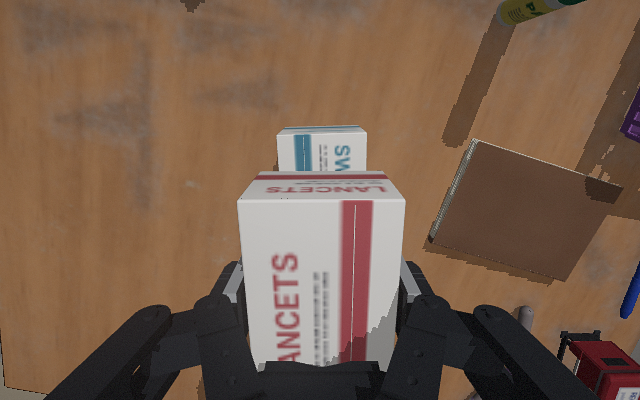

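The teal carton's left top edge runs (277,134)-(366,133). The held carton's far top edge runs (238,200)-(405,198).

```bash
python3 -c "
from h import *
d=np.load('w6.npz')
a=np.radians(100.2);ux=np.array([np.cos(a),np.sin(a)]);uy=np.array([np.sin(a),-np.cos(a)])
e=get_obs()['eef_pos'][:2]
for n,uv,z,h in(('teal',[(277,134),(366,133)],.06,.0525),('lan',[(238,200),(405,198)],.1946,.045)):
  p=ray(d['K'],d['P'],uv,z);v=p[1]-p[0];m=p.mean(0);u=np.array([-v[1],v[0]])/np.linalg.norm(v)
  c=m-u*h;print(n,np.linalg.norm(v),'long axis deg',np.degrees(np.arctan2(u[1],u[0])),'centre',c,'tool xy rel eef',(c-e)@ux,(c-e)@uy)
"
```

```text
teal 0.0658446159031949 long axis deg 100.80820517626059 centre [ 0.56727905 -0.17260354] tool xy rel eef -8.283356976276415e-05 0.0007244906934211861
lan 0.057780359849953576 long axis deg 100.90056428407276 centre [ 0.56715038 -0.1716874 ] tool xy rel eef 0.0008416128001862911 0.000760094686580408
```

Call:
arm_command --commands '[-0.001,0,0.04,0,0,0,0.4,-0.001,0,0.07,0,0,0,0.4,-0.001,0,0.08,0,0,0,0.4,-0.001,0,0.085,0,0,0,0.4,-0.001,0,0.089,0,0,0,0.4,-0.001,0,0.089,0,0,0,0.4]'

```text
t: 8.6
eef_pos: [0.5677, -0.1738, 0.0386]
tool_rot: [0.001, 0.642, 0.767, 0.0]
contact_force: [0.7, -0.1, -0.2]
gripper_width: 0.7
grasp_force: 32.8
```

Call:
arm_command --commands '[0,0,0,0,0,0,0.85,0,0,0,0,0,0,1,0,0,0,0,0,0,1,0,0,-0.03,0,0,0,1,0,0,-0.08,0,0,0,1,0,0,-0.1,0,0,0,1,0,0,-0.1,0,0,0,1]'

```text
t: 9.3
eef_pos: [0.5697, -0.1745, 0.1419]
tool_rot: [0.003, 0.642, 0.767, 0.002]
contact_force: [-0.1, -0.1, 0.5]
gripper_width: 0.998
grasp_force: 0.0
```

```bash
python3 -c "
from h import *
state();go(.5934,-.3701,.14,0)"
```

```text
t 9.3 eef [ 0.5697 -0.1745  0.1419] yaw x 100.2 tilt z [ 0.007 -0.001] g 0.998 0.0 F [-0.1 -0.1  0.5] q [-0.13  0.43  0.42  1.84 -0.22  0.92  0.57]
shift [-0.1967 -0.0112  0.0023] turn [  0.4  -0.3 100.2]
```

Call:
arm_command --commands '[-0.196,-0.011,0,0,0,100,1,-0.196,-0.011,0,0,0,100,1,-0.196,-0.011,0,0,0,100,1,-0.196,-0.011,0,0,0,100,1,-0.196,-0.011,0,0,0,100,1,-0.196,-0.011,0,0,0,100,1,-0.196,-0.011,0,0,0,100,1,-0.196,-0.011,0,0,0,100,1]'

```text
t: 10.1
eef_pos: [0.5902, -0.3681, 0.1365]
tool_rot: [-0.001, 0.964, 0.268, -0.001]
contact_force: [-0.4, -0.8, -0.3]
gripper_width: 1.0
grasp_force: 0.0
```

Call:
arm_command --commands '[0,0,0,0,0,31.5,1,0,0,0,0,0,31.5,1,0,0,0,0,0,31.5,1,0,0,0,0,0,31.5,1,0,0,0,0,0,31.5,1]'

```text
t: 10.6
eef_pos: [0.5904, -0.3678, 0.1364]
tool_rot: [-0.0, 1.0, -0.001, -0.001]
contact_force: [0.3, 0.1, -1.5]
gripper_width: 1.002
grasp_force: 0.0
```

```bash
python3 -c "
from h import *
state();go(.5934,-.3701,.14,0)
c=read_camera('wrist');np.savez('w7.npz',K=c['camera_matrix'],P=c['pose'])
cv2.imwrite('pics/w7.png',c['img'][...,::-1])
t=read_camera('top');cv2.imwrite('pics/t7.png',t['img'][...,::-1])"
```

```text
t 10.6 eef [ 0.5904 -0.3678  0.1364] yaw x -0.1 tilt z [-0.002  0.   ] g 1.002 0.0 F [ 0.3  0.1 -1.5] q [-0.07  0.72  0.85  1.6  -0.59  1.1  -0.64]
shift [ 0.003   0.0022 -0.0036] turn [-0.   0.1 -0.1]
```

View pics/w7.png

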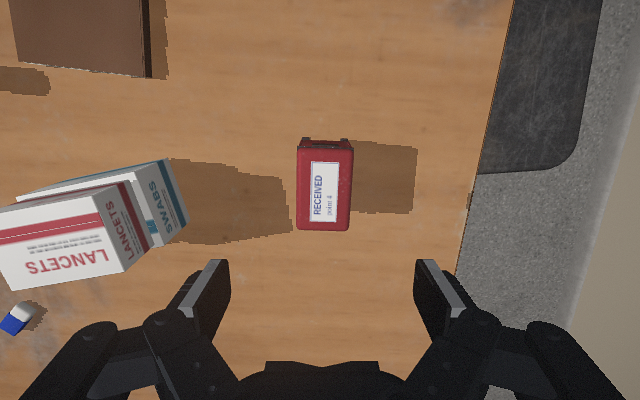

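The stamp's top runs from (297,148) to (349,230), roughly square to the gripper. The lancet carton sits on the teal one.

```bash
python3 -c "
from h import *
d=np.load('w7.npz');p=ray(d['K'],d['P'],[(297,148),(352,148),(349,230),(299,230)],.066)
print(p,np.linalg.norm(p-np.roll(p,1,0),axis=1));f=fit(p,.071,.044);print(f)
# foot far corners z~.005
print(ray(d['K'],d['P'],[(299,142),(350,140)],.01))
go(f[0],f[1],.14,f[2])"
```

```text
[[ 0.63122779 -0.34884239]
 [ 0.63114291 -0.39072895]
 [ 0.56312514 -0.39014207]
 [ 0.56320163 -0.34871042]] [0.06802628 0.04188664 0.0680203  0.04143172]
(np.float64(0.597174370140699), np.float64(-0.3696059580335712), np.float64(-0.24996136970655897), np.float64(1.5464148413805168))
[[ 0.62758489 -0.34649455]
 [ 0.62933855 -0.39395446]]
shift [ 0.0067  0.0015 -0.003 ] turn [-0.   0.1  0.3]
```

Call:
arm_command --commands '[0.005,0.002,0.05,0,0,0,1,0.005,0.002,0.09,0,0,0,1,0.005,0.002,0.12,0,0,0,1,0.005,0.002,0.137,0,0,0,1,0.005,0.002,0.137,0,0,0,1,0.005,0.002,0.137,0,0,0,0.25,0.005,0.002,0.137,0,0,0,0.25,0.005,0.002,0.137,0,0,0,0.25]'

```text
t: 11.5
eef_pos: [0.5969, -0.3711, 0.0028]
tool_rot: [0.001, 1.0, -0.001, 0.001]
contact_force: [-1.9, 5.0, 12.6]
gripper_width: 0.523
grasp_force: 33.0
```

Call:
arm_command --commands '[0,0,0,0,0,0,0.25,0,0,0,0,0,0,0.25,0,0,0,0,0,0,0.25]'

```text
t: 11.8
eef_pos: [0.5969, -0.3711, 0.0028]
tool_rot: [0.001, 1.0, -0.001, 0.001]
contact_force: [-1.1, 1.2, 6.4]
gripper_width: 0.523
grasp_force: 29.9
```

```bash
python3 -c "
from h import *
state()"
```

```text
t 11.8 eef [ 0.5969 -0.3711  0.0028] yaw x -0.1 tilt z [ 0.002 -0.001] g 0.523 29.9 F [-1.1  1.2  6.4] q [ 0.    0.87  0.73  1.65 -0.71  0.9  -0.56]
```

Call:
arm_command --commands '[0,0,-0.03,0,0,0,0.25,0,0,-0.08,0,0,0,0.25,0,0,-0.13,0,0,0,0.25,0,0,-0.16,0,0,0,0.25,-0.057,-0.492,-0.16,0,0,-6.5,0.25,-0.057,-0.492,-0.16,0,0,-6.5,0.25,-0.057,-0.492,-0.16,0,0,-6.5,0.25,-0.057,-0.492,-0.16,0,0,-6.5,0.25]' --force 40

```text
t: 12.6
eef_pos: [0.5727, -0.1698, 0.1613]
tool_rot: [-0.0, 0.998, 0.056, 0.001]
contact_force: [1.6, -0.3, -0.5]
gripper_width: 0.516
grasp_force: 40.9
```

```bash
python3 -c "
from h import *
state();go(.5396,.121,.16,6.4)"
```

```text
t 12.6 eef [ 0.5727 -0.1698  0.1613] yaw x 6.4 tilt z [0.001 0.001] g 0.516 40.9 F [ 1.6 -0.3 -0.5] q [-0.47  0.53  0.91  1.83 -0.49  1.02 -0.82]
shift [-0.0004 -0.2927  0.0015] turn [-0.  -0.1  0. ]
```

Call:
arm_command --commands '[0,-0.293,0,0,0,0,0.25,0,-0.293,0,0,0,0,0.25,0,-0.293,0,0,0,0,0.25,0,-0.293,0,0,0,0,0.25,0,-0.293,0,0,0,0,0.25,0,-0.293,0,0,0,0,0.25,0,-0.293,0,0,0,0,0.25,0,-0.293,0,0,0,0,0.25]'

```text
t: 13.4
eef_pos: [0.5402, 0.1207, 0.1611]
tool_rot: [-0.0, 0.998, 0.058, 0.0]
contact_force: [-0.8, -0.2, -0.2]
gripper_width: 0.52
grasp_force: 40.9
```

```bash
python3 -c "
from h import *
state();go(.5396,.121,.16,6.4)
c=read_camera('wrist');np.savez('w8.npz',K=c['camera_matrix'],P=c['pose'])
cv2.imwrite('pics/w8.png',c['img'][...,::-1])"
```

```text
t 13.4 eef [0.5402 0.1207 0.1611] yaw x 6.6 tilt z [0. 0.] g 0.52 40.9 F [-0.8 -0.2 -0.2] q [-1.06  0.47  0.97  1.93 -0.47  0.98 -1.33]
shift [-0.0005 -0.0004  0.0011] turn [-0.  -0.   0.2]
```

View pics/w8.png

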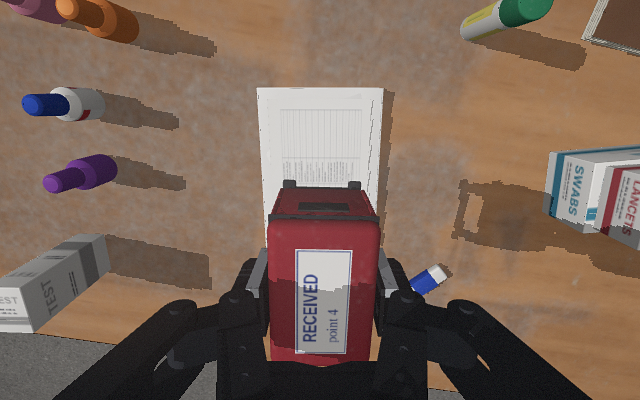

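The pad's far edge runs (257,88)-(383,88). The held stamp's far top edge is (268,222)-(380,222) and its foot is near (284-358,184). The blue-capped bottle and the tall carton are on the left.

```bash
python3 -c "
from h import *
d=np.load('w8.npz');K,P=d['K'],d['P'];o=get_obs();e=o['eef_pos'];a=np.radians(6.6);u=np.array([np.cos(a),np.sin(a)]);w=np.array([np.sin(a),-np.cos(a)])
def q(n,uv,z,h):
  p=ray(K,P,uv,z);v=p[1]-p[0];n2=np.array([-v[1],v[0]])/np.linalg.norm(v);c=p.mean(0)-n2*h
  print(n,np.linalg.norm(v),np.degrees(np.arctan2(n2[1],n2[0])),c,'tool rel',(c-e[:2])@u,(c-e[:2])@w)
q('pad',[(257,88),(383,88)],.012,.0855)
q('stamp top',[(268,222),(380,222)],e[2]-.003+.066,.0355)
q('foot',[(284,184),(358,184)],e[2]-.003+.006,.031)
print('bottle cap top',ray(K,P,[(32,104)],.072),'body shoulder',ray(K,P,[(74,103)],.042))"
```

```text
pad 0.11998788763552451 6.590129515278048 [0.53980607 0.122494  ] tool rel -0.00012807047312463857 -0.0036355990471496815
stamp top 0.041472805478562975 6.601215773604021 [0.54000252 0.12002889] tool rel -0.0002162636129910732 -0.0011642448191818955
foot 0.04076010315115762 6.59776551565382 [0.54216748 0.12152087] tool rel 0.0021058377203471905 -0.0023975046821267205
bottle cap top [[0.58605584 0.35563641]] body shoulder [[0.58724085 0.34476176]]
```

Call:
arm_command --commands '[-0.001,-0.001,0.05,0,0,0,0.25,-0.001,-0.001,0.1,0,0,0,0.25,-0.001,-0.001,0.13,0,0,0,0.25,-0.001,-0.001,0.14,0,0,0,0.25,-0.001,-0.001,0.145,0,0,0,0.25,-0.001,-0.001,0.146,0,0,0,0.25,-0.001,-0.001,0.146,0,0,0,0.25]'

```text
t: 14.15
eef_pos: [0.5406, 0.1201, 0.0164]
tool_rot: [-0.0, 0.998, 0.056, 0.001]
contact_force: [-0.5, -0.0, -0.5]
gripper_width: 0.517
grasp_force: 40.9
```

```bash
python3 -c "
from h import *
state()"
```

```text
t 14.15 eef [0.5406 0.1201 0.0164] yaw x 6.4 tilt z [0.003 0.001] g 0.517 40.9 F [-0.5 -0.  -0.5] q [-0.89  0.66  0.75  2.02 -0.69  0.72 -1.16]
```

Call:
arm_command --commands '[-0.001,-0.0015,0.001,0,0,0,0.25,-0.001,-0.0015,0.0025,0,0,0,0.25,-0.001,-0.0015,0.0025,0,0,0,0.25]'

```text
t: 14.45
eef_pos: [0.5395, 0.1225, 0.0145]
tool_rot: [-0.001, 0.998, 0.056, 0.001]
contact_force: [-3.3, 1.0, 13.7]
gripper_width: 0.523
grasp_force: 38.7
```

Call:
arm_command --commands '[0,0,0,0,0,0,0.7,0,0,0,0,0,0,0.8,0,0,0,0,0,0,0.9,0,0,-0.01,0,0,0,1,0,0,-0.05,0,0,0,1,0,0,-0.1,0,0,0,1,0,0,-0.13,0,0,0,1,0,0,-0.13,0,0,0,1]'

```text
t: 15.25
eef_pos: [0.541, 0.1218, 0.1469]
tool_rot: [-0.001, 0.998, 0.056, 0.004]
contact_force: [-0.1, -0.4, 0.1]
gripper_width: 0.993
grasp_force: 0.0
```

```bash
python3 -c "
from h import *
state();go(.52,.35,.12,6.4);go(.583,.354,.12,6.4)
c=read_camera('wrist');np.savez('w9.npz',K=c['camera_matrix'],P=c['pose'],img=c['img'])"
```

```text
t 15.25 eef [0.541  0.1218 0.1469] yaw x 6.4 tilt z [0.007 0.003] g 0.993 0.0 F [-0.1 -0.4  0.1] q [-1.05  0.49  0.96  1.95 -0.49  0.95 -1.31]
shift [ 0.0043 -0.2291  0.0274] turn [-0.1 -0.4 -0. ]
shift [ 0.0673 -0.226   0.0279] turn [-0.1 -0.4 -0. ]
```

Call:
arm_command --commands '[0.066,-0.224,0.01,0,0,0,1,0.066,-0.224,0.01,0,0,0,1,0.066,-0.224,0.01,0,0,0,1,0.066,-0.224,0.01,0,0,0,1,0.066,-0.224,0.01,0,0,0,1,0.066,-0.224,0.01,0,0,0,1,0.066,-0.224,0.01,0,0,0,1]'

```text
t: 16.0
eef_pos: [0.5776, 0.3516, 0.1306]
tool_rot: [0.001, 0.998, 0.057, -0.001]
contact_force: [0.6, -1.2, 0.0]
gripper_width: 1.002
grasp_force: 0.0
```

```bash
python3 -c "
from h import *
state()
c=read_camera('wrist');t=read_camera('top');cv2.imwrite('pics/w10.png',c['img'][...,::-1])
def blob(c,f,box):
  i=cv2.cvtColor(c['img'],cv2.COLOR_RGB2HSV).astype(int);m=f(i[...,0],i[...,1],i[...,2])
  k=np.zeros_like(m);x0,y0,x1,y1=box;k[y0:y1,x0:x1]=1;m=(m&(k>0)).astype(np.uint8)
  n,l,s,ce=cv2.connectedComponentsWithStats(m);j=np.argsort(-s[1:,4])[:3]+1
  for q in j: print(s[q],ce[q].round(1))
blue=lambda h,s,v:(h>105)&(h<125)&(s>130)
blob(c,blue,(0,0,640,400));blob(t,blue,(100,140,250,300))
red=lambda h,s,v:((h<5)|(h>172))&(s>130)
# stamp on pad from top
blob(t,red,(240,165,310,250))
"
```

```text
t 16.0 eef [0.5776 0.3516 0.1306] yaw x 6.5 tilt z [-0.002 -0.002] g 1.002 0.0 F [ 0.6 -1.2  0. ] q [-1.2   0.7   0.87  1.65 -0.6   1.07 -1.61]
[602 330  35  28 523] [619.9 343.2]
[304 174  22  29 477] [313.6 188.5]
[589 274   5   1   5] [591. 274.]
[176 187   9   5  24] [179.2 189.2]
[146 171   1   1   1] [146. 171.]
[150 185   1   1   1] [150. 185.]
[265 194  19  27 202] [274.6 207.9]
```

View pics/w10.png

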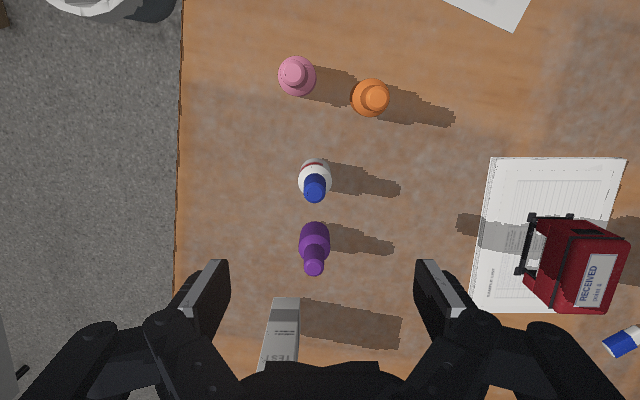

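The blue cap's top is at (314,192), with the purple bottle nearer at (314,267). The stamp stands upright on the pad.

```bash
python3 -c "
from h import *
c=read_camera('wrist');K,P=c['camera_matrix'],c['pose']
p=ray(K,P,[(314,192.5),(313.5,268)],.072);print(p)
b=ray(K,P,[(314,178)],.042);print(b)
go(p[0,0],p[0,1],.013,6.5)"
```

```text
[[0.58641859 0.35641284]
 [0.52146645 0.35016718]]
[[0.5898839  0.35740545]]
shift [ 0.0086 -0.0062  0.1191] turn [ 0.1  0.  -0.2]
```

Call:
arm_command --commands '[0.0075,-0.005,0.04,0,0,0,1,0.0075,-0.005,0.08,0,0,0,1,0.0075,-0.005,0.105,0,0,0,1,0.0075,-0.005,0.119,0,0,0,1,0.0075,-0.005,0.119,0,0,0,0.7,0.0075,-0.005,0.119,0,0,0,0.4,0.0075,-0.005,0.119,0,0,0,0,0.0075,-0.005,0.119,0,0,0,0]' --force 25

```text
t: 16.95
eef_pos: [0.5865, 0.3579, 0.015]
tool_rot: [-0.001, 0.998, 0.056, 0.001]
contact_force: [-0.5, -0.2, -0.0]
gripper_width: 0.331
grasp_force: 0.0
```

Call:
arm_command --commands '[0,0,0,0,0,0,0,0,0,0,0,0,0,0,0,0,0,0,0,0,0,0,0,0,0,0,0,0]'

```text
t: 17.35
eef_pos: [0.5863, 0.358, 0.0147]
tool_rot: [-0.001, 0.998, 0.056, 0.001]
contact_force: [-0.6, -0.2, 6.5]
gripper_width: 0.214
grasp_force: 25.1
```

```bash
python3 -c "
from h import *
state();go(.553,-.025,.15,6.5)"
```

```text
t 17.35 eef [0.5863 0.358  0.0147] yaw x 6.4 tilt z [0.001 0.001] g 0.214 25.1 F [-0.6 -0.2  6.5] q [-1.13  0.84  0.76  1.69 -0.71  0.9  -1.54]
shift [-0.0758  0.3767 -0.1359] turn [-0.1 -0.1 -0.1]
```

Call:
arm_command --commands '[0,0,-0.03,0,0,0,0,0,0,-0.08,0,0,0,0,0,0,-0.12,0,0,0,0,0,0,-0.136,0,0,0,0,-0.0745,0.377,-0.136,0,0,0,0,-0.0745,0.377,-0.136,0,0,0,0,-0.0745,0.377,-0.136,0,0,0,0,-0.0745,0.377,-0.136,0,0,0,0]'

```text
t: 18.15
eef_pos: [0.5678, 0.1565, 0.1488]
tool_rot: [0.0, 0.998, 0.056, -0.0]
contact_force: [-0.3, -0.6, 0.2]
gripper_width: 0.216
grasp_force: 24.7
```

```bash
python3 -c "
from h import *
state();go(.5545,-.0253,.15,6.5)"
```

```text
t 18.15 eef [0.5678 0.1565 0.1488] yaw x 6.5 tilt z [-0.001 -0.   ] g 0.216 24.7 F [-0.3 -0.6  0.2] q [-1.04  0.55  0.93  1.86 -0.52  1.   -1.35]
shift [-0.0337  0.1791 -0.0012] turn [ 0.   0.1 -0. ]
```

Call:
arm_command --commands '[-0.0337,0.179,0,0,0,0,0,-0.0337,0.179,0,0,0,0,0,-0.0337,0.179,0,0,0,0,0,-0.0337,0.179,0,0,0,0,0,-0.0337,0.179,0.04,0,0,0,0,-0.0337,0.179,0.09,0,0,0,0,-0.0337,0.179,0.12,0,0,0,0,-0.0337,0.179,0.128,0,0,0,0]'

```text
t: 18.95
eef_pos: [0.5523, -0.0233, 0.018]
tool_rot: [-0.0, 0.998, 0.056, -0.003]
contact_force: [-1.1, -0.0, -0.8]
gripper_width: 0.211
grasp_force: 24.7
```

```bash
python3 -c "
from h import *
state();go(.5545,-.0253,.0155,6.5)
c=read_camera('top');K,P=c['camera_matrix'],c['pose']
i=cv2.cvtColor(c['img'],cv2.COLOR_RGB2HSV).astype(int)
"
```

```text
t 18.95 eef [ 0.5523 -0.0233  0.018 ] yaw x 6.4 tilt z [-0.007 -0.   ] g 0.211 24.7 F [-1.1 -0.  -0.8] q [-0.63  0.66  0.75  2.02 -0.67  0.74 -0.91]
shift [0.0019 0.0023 0.0024] turn [-0.   0.4 -0.1]
```

Call:
arm_command --commands '[0.002,0.002,0.002,0,0,0,0,0.002,0.002,0.003,0,0,0,0,0.002,0.002,0.003,0,0,0,0,0.002,0.002,0.003,0,0,0,0]'

```text
t: 19.4
eef_pos: [0.5585, -0.0251, 0.0194]
tool_rot: [-0.0, 0.998, 0.056, 0.001]
contact_force: [0.5, 0.3, -0.9]
gripper_width: 0.21
grasp_force: 24.7
```

```bash
python3 -c "
from h import *
state()"
```

```text
t 19.4 eef [ 0.5585 -0.0251  0.0194] yaw x 6.4 tilt z [0.002 0.   ] g 0.21 24.7 F [ 0.5  0.3 -0.9] q [-0.62  0.66  0.75  2.01 -0.68  0.74 -0.91]
```

Call:
arm_command --commands '[-0.004,0,0.002,0,0,0,0,-0.004,0,0.0045,0,0,0,0,-0.004,0,0.0045,0,0,0,0,-0.004,0,0.0045,0,0,0,0]'

```text
t: 19.8
eef_pos: [0.5536, -0.0254, 0.0145]
tool_rot: [-0.001, 0.998, 0.056, -0.0]
contact_force: [-2.3, 0.9, 9.4]
gripper_width: 0.208
grasp_force: 25.5
```

```bash
python3 -c "
from h import *
state()"
```

```text
t 19.8 eef [ 0.5536 -0.0254  0.0145] yaw x 6.4 tilt z [-0.     0.001] g 0.208 25.5 F [-2.3  0.9  9.4] q [-0.62  0.66  0.75  2.02 -0.68  0.72 -0.9 ]
```

Call:
arm_command --commands '[0,0,0,0,0,0,0.35,0,0,0,0,0,0,0.6,0,0,0,0,0,0,0.8,0,0,-0.01,0,0,0,0.9,0,0,-0.05,0,0,0,1,0,0,-0.1,0,0,0,1,0,0,-0.14,0,0,0,1,0,0,-0.14,0,0,0,1]'

```text
t: 20.6
eef_pos: [0.5572, -0.0267, 0.1595]
tool_rot: [-0.0, 0.998, 0.056, 0.005]
contact_force: [1.1, 0.6, -0.5]
gripper_width: 1.002
grasp_force: 0.0
```

```bash
python3 -c "
from h import *
state();go(.415,.371,.16,95.4)
c=read_camera('wrist');K,P=c['camera_matrix'],c['pose'];cv2.imwrite('pics/w11.png',c['img'][...,::-1])
i=cv2.cvtColor(c['img'],cv2.COLOR_RGB2HSV).astype(int)
m=((i[...,0]>105)&(i[...,0]<125)&(i[...,1]>130)).astype(np.uint8)
n,l,s,ce=cv2.connectedComponentsWithStats(m)
for j in range(1,n):
  if s[j,4]>80:print(s[j],ce[j], ray(K,P,[ce[j]],.067))
"
```

```text
t 20.6 eef [ 0.5572 -0.0267  0.1595] yaw x 6.4 tilt z [0.009 0.001] g 1.002 0.0 F [ 1.1  0.6 -0.5] q [-0.79  0.47  0.96  1.93 -0.47  0.97 -1.06]
shift [-0.0972 -0.411  -0.0014] turn [  0.4  -0.4 -89. ]
[311 181  19  26 359] [319.0724234  194.75487465] [[ 0.55439456 -0.02449997]]
[285 273  27  26 376] [297.1143617  286.00265957] [[ 0.46119843 -0.01351465]]
```

Call:
arm_command --commands '[-0.097,-0.411,0,0,0,-89,1,-0.097,-0.411,0,0,0,-89,1,-0.097,-0.411,0,0,0,-89,1,-0.097,-0.411,0,0,0,-89,1,-0.097,-0.411,0,0,0,-89,1,-0.097,-0.411,0,0,0,-89,1,-0.097,-0.411,0,0,0,-89,1,-0.097,-0.411,0,0,0,-89,1]'

```text
t: 21.45
eef_pos: [0.417, 0.3522, 0.1531]
tool_rot: [0.0, 0.79, 0.612, -0.001]
contact_force: [0.7, -0.3, -0.1]
gripper_width: 0.998
grasp_force: 0.0
```

```bash
python3 -c "
from h import *
state();go(.415,.371,.16,95.4)"
```

```text
t 21.45 eef [0.417  0.3522 0.1531] yaw x 75.5 tilt z [-0.001 -0.001] g 0.998 0.0 F [ 0.7 -0.3 -0.1] q [-1.32  0.37  0.64  1.95 -0.27  0.92 -0.8 ]
shift [ 0.0177 -0.0066 -0.0069] turn [ -0.1   0.1 -19.9]
```

Call:
arm_command --commands '[0.0177,-0.0066,-0.005,0,0,-20,1,0.0177,-0.0066,-0.005,0,0,-20,1,0.0177,-0.0066,-0.005,0,0,-20,1,0.0177,-0.0066,-0.005,0,0,-20,1,0.0177,-0.0066,-0.005,0,0,-20,1]'

```text
t: 21.95
eef_pos: [0.4166, 0.3691, 0.1582]
tool_rot: [0.0, 0.675, 0.738, -0.001]
contact_force: [0.6, 1.3, -0.2]
gripper_width: 1.001
grasp_force: 0.0
```

```bash
python3 -c "
from h import *
state()
c=read_camera('wrist');np.savez('w12.npz',K=c['camera_matrix'],P=c['pose'],img=c['img'])
cv2.imwrite('pics/w12.png',c['img'][...,::-1])"
```

```text
t 21.95 eef [0.4166 0.3691 0.1582] yaw x 95.1 tilt z [-0.001 -0.001] g 1.001 0.0 F [ 0.6  1.3 -0.2] q [-1.27  0.36  0.55  1.91 -0.23  0.93 -0.52]
```

View pics/w12.png

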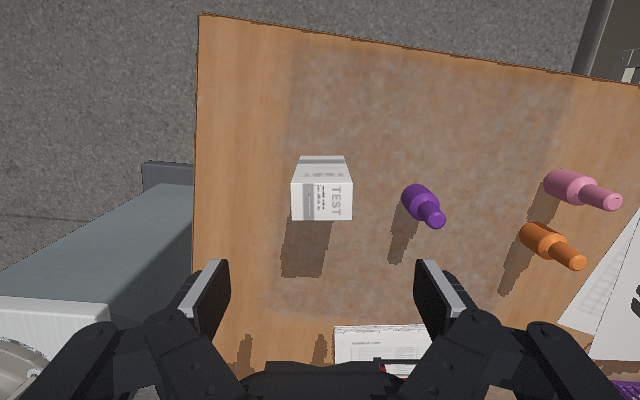

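The tall carton's top is (291,182)-(352,219), nearly square to the gripper. The purple bottle is at (420,205), clear of the fingers.

```bash
python3 -c "
from h import *
d=np.load('w12.npz');p=ray(d['K'],d['P'],[(291,182),(350,182),(352,219),(292,219)],.108)
print(np.linalg.norm(p-np.roll(p,1,0),axis=1),p.mean(0));v=p[0]+p[3]-p[1]-p[2];print(np.degrees(np.arctan2(v[1],v[0]))+90)
v=p[0]+p[1]-p[3]-p[2];print(np.degrees(np.arctan2(v[1],v[0])))
print(ray(d['K'],d['P'],[(437,221)],.072))
go(*p.mean(0),.055,95)
"
```

```text
[0.02875734 0.0426165  0.02884081 0.04503143] [0.41605908 0.37444466]
-84.92096598812913
97.23780120376802
[[0.51934703 0.35275414]]
shift [ 5.400e-03 -1.000e-04  1.034e-01] turn [-0.1  0.   0.1]
```

Call:
arm_command --commands '[0.0035,0,0.04,0,0,0,1,0.0035,0,0.08,0,0,0,1,0.0035,0,0.105,0,0,0,1,0.0035,0,0.116,0,0,0,1,0.0035,0,0.116,0,0,0,0.8,0.0035,0,0.116,0,0,0,0.6,0.0035,0,0.116,0,0,0,0.3,0.0035,0,0.116,0,0,0,0.3]'

```text
t: 22.8
eef_pos: [0.4176, 0.374, 0.0444]
tool_rot: [-0.0, 0.675, 0.738, 0.001]
contact_force: [-0.2, -0.4, 4.9]
gripper_width: 0.534
grasp_force: 30.3
```

Call:
arm_command --commands '[0,0,0,0,0,0,0.3,0,0,0,0,0,0,0.3,0,0,0,0,0,0,0.3]'

```text
t: 23.1
eef_pos: [0.4176, 0.3741, 0.0444]
tool_rot: [-0.0, 0.675, 0.738, 0.001]
contact_force: [-0.7, -0.0, 6.6]
gripper_width: 0.535
grasp_force: 30.4
```

```bash
python3 -c "
from h import *
state()
"
```

```text
t 23.1 eef [0.4176 0.3741 0.0444] yaw x 95.2 tilt z [0.002 0.002] g 0.535 30.4 F [-0.7 -0.   6.6] q [-1.2   0.53  0.46  1.98 -0.36  0.71 -0.42]
```

Call:
arm_command --commands '[0,0,-0.02,0,0,0,0.3,0,0,-0.06,0,0,0,0.3,0,0,-0.11,0,0,0,0.3,0,0,-0.15,0,0,0,0.3,0,0,-0.15,0,0,0,0.3]'

```text
t: 23.6
eef_pos: [0.4198, 0.3756, 0.1991]
tool_rot: [-0.001, 0.675, 0.738, 0.006]
contact_force: [0.0, 1.0, -0.2]
gripper_width: 0.531
grasp_force: 30.0
```

```bash
python3 -c "
from h import *
state();go(.6356,-.1595,.194,10.6)
"
```

```text
t 23.6 eef [0.4198 0.3756 0.1991] yaw x 95.1 tilt z [0.007 0.009] g 0.531 30.0 F [ 0.   1.  -0.2] q [-1.3   0.32  0.58  1.87 -0.21  1.   -0.55]
shift [-0.5523  0.1669  0.0017] turn [-0.  -0.7 84.5]
```

Call:
arm_command --commands '[-0.552,0.167,0,0,0,84.5,0.3,-0.552,0.167,0,0,0,84.5,0.3,-0.552,0.167,0,0,0,84.5,0.3,-0.552,0.167,0,0,0,84.5,0.3,-0.552,0.167,0,0,0,84.5,0.3,-0.552,0.167,0,0,0,84.5,0.3,-0.552,0.167,0,0,0,84.5,0.3,-0.552,0.167,0,0,0,84.5,0.3]'

```text
t: 24.4
eef_pos: [0.5668, 0.0008, 0.1928]
tool_rot: [-0.0, 0.974, 0.226, 0.0]
contact_force: [1.0, 0.8, 0.5]
gripper_width: 0.534
grasp_force: 30.0
```

```bash
python3 -c "
from h import *
state();go(.6356,-.1595,.194,10.6)
"
```

```text
t 24.4 eef [0.5668 0.0008 0.1928] yaw x 26.1 tilt z [0.    0.001] g 0.534 30.0 F [1.  0.8 0.5] q [-0.81  0.43  0.93  1.87 -0.4   1.04 -0.84]
shift [-0.0088  0.1742 -0.0013] turn [-0.  -0.  15.5]
```

Call:
arm_command --commands '[-0.0088,0.174,0,0,0,15.5,0.3,-0.0088,0.174,0,0,0,15.5,0.3,-0.0088,0.174,0,0,0,15.5,0.3,-0.0088,0.174,0,0,0,15.5,0.3,-0.0088,0.174,0,0,0,15.5,0.3,-0.0088,0.174,0,0,0,15.5,0.3]'

```text
t: 25.0
eef_pos: [0.6357, -0.1575, 0.1923]
tool_rot: [-0.0, 0.996, 0.095, -0.0]
contact_force: [-0.0, 0.0, -0.5]
gripper_width: 0.534
grasp_force: 30.0
```

```bash
python3 -c "
from h import *
state();go(.6356,-.1595,.047,10.6)
"
```

```text
t 25.0 eef [ 0.6357 -0.1575  0.1923] yaw x 10.9 tilt z [-0.001  0.001] g 0.534 30.0 F [-0.   0.  -0.5] q [-0.46  0.61  0.92  1.66 -0.52  1.15 -0.78]
shift [-0.0003  0.002   0.1453] turn [-0.   0.   0.3]
```

Call:
arm_command --commands '[0,0.002,0.03,0,0,0.3,0.3,0,0.002,0.06,0,0,0.3,0.3,0,0.002,0.09,0,0,0.3,0.3,0,0.002,0.12,0,0,0.3,0.3,0,0.002,0.135,0,0,0.3,0.3,0,0.002,0.144,0,0,0.3,0.3,0,0.002,0.144,0,0,0.3,0.3,0,0.002,0.144,0,0,0.3,0.3]'

```text
t: 25.8
eef_pos: [0.6373, -0.1594, 0.0501]
tool_rot: [0.0, 0.996, 0.093, 0.001]
contact_force: [0.8, -0.0, -1.0]
gripper_width: 0.533
grasp_force: 30.0
```

```bash
python3 -c "
from h import *
state();go(.6356,-.1595,.044,10.6)
c=read_camera('scene');cv2.imwrite('pics/s13.png',c['img'][...,::-1])
"
```

```text
t 25.8 eef [ 0.6373 -0.1594  0.0501] yaw x 10.6 tilt z [ 0.002 -0.   ] g 0.533 30.0 F [ 0.8 -0.  -1. ] q [-0.38  0.76  0.79  1.76 -0.66  0.91 -0.68]
shift [-0.0017 -0.0002  0.0061] turn [ 0.  -0.1  0. ]
```

Call:
arm_command --commands '[-0.0015,0,0.003,0,0,0,0.3,-0.0015,0,0.005,0,0,0,0.3,-0.0015,0,0.007,0,0,0,0.3,-0.0015,0,0.007,0,0,0,0.3]'

```text
t: 26.25
eef_pos: [0.6358, -0.159, 0.0441]
tool_rot: [-0.001, 0.996, 0.093, 0.001]
contact_force: [-4.3, 4.1, 15.0]
gripper_width: 0.53
grasp_force: 29.2
```

```bash
python3 -c "
from h import *
state()"
```

```text
t 26.25 eef [ 0.6358 -0.159   0.0441] yaw x 10.6 tilt z [0.001 0.002] g 0.53 29.2 F [-4.3  4.1 15. ] q [-0.37  0.76  0.78  1.76 -0.67  0.91 -0.68]
```

Call:
arm_command --commands '[0,0,-0.001,0,0,0,0.3,0,0,-0.001,0,0,0,0.65,0,0,-0.001,0,0,0,0.8,0,0,-0.001,0,0,0,0.95,0,0,-0.02,0,0,0,1,0,0,-0.07,0,0,0,1,0,0,-0.12,0,0,0,1,0,0,-0.14,0,0,0,1]'

```text
t: 27.05
eef_pos: [0.637, -0.1617, 0.1883]
tool_rot: [0.001, 0.996, 0.092, 0.003]
contact_force: [-0.2, -0.1, -0.3]
gripper_width: 1.001
grasp_force: 0.0
```

```bash
python3 -c "
from h import *
state();go(.5,.3,.3,40)"
```

```text
t 27.05 eef [ 0.637  -0.1617  0.1883] yaw x 10.5 tilt z [ 0.007 -0.002] g 1.001 0.0 F [-0.2 -0.1 -0.3] q [-0.46  0.61  0.92  1.66 -0.53  1.13 -0.78]
shift [-0.0494 -0.4786 -0.1136] turn [  0.3  -0.3 -29.5]
```

Call:
arm_command --commands '[-0.05,-0.4,-0.1,0,0,0,1,-0.05,-0.4,-0.1,0,0,0,1,-0.05,-0.4,-0.1,0,0,0,1,-0.05,-0.4,-0.1,0,0,0,1,-0.05,-0.4,-0.1,0,0,0,1,-0.05,-0.4,-0.1,0,0,0,1,-0.05,-0.4,-0.1,0,0,0,1,-0.05,-0.4,-0.1,0,0,0,1]'

```text
t: 27.85
eef_pos: [0.5159, 0.2113, 0.2799]
tool_rot: [-0.001, 0.996, 0.092, 0.0]
contact_force: [1.7, -0.2, 0.8]
gripper_width: 0.999
grasp_force: 0.0
```

Run:
```python
from h import *
state()
c=read_camera("top");K,P=c["camera_matrix"],c["pose"];cv2.imwrite("pics/t14.png",c["img"][...,::-1])
i=cv2.cvtColor(c["img"],cv2.COLOR_RGB2HSV).astype(int);H,S,V=i[...,0],i[...,1],i[...,2]
def blobs(n,m,box,z,mn):
    x0,y0,x1,y1=box;k=np.zeros(m.shape,bool);k[y0:y1,x0:x1]=1
    _,l,s,ce=cv2.connectedComponentsWithStats((m&k).astype(np.uint8),connectivity=4)
    for j in range(1,len(s)):
        if s[j,4]>=mn:
            ys,xs=np.nonzero(l==j);w=ray(K,P,np.c_[xs,ys],z).astype(np.float32);r=cv2.minAreaRect(w*1000)
            print(n,s[j],"rect mm",np.round(r[0],1),np.round(r[1],1),round(r[2],1))
blobs("white@.105",(S<60)&(V>110),(350,140,430,230),.105,15)
blobs("stamp",((H<5)|(H>172))&(S>130),(240,165,310,250),.078,20)
blobs("cap",(H>105)&(H<125)&(S>130),(300,150,360,225),.072,5)
blobs("rubber",(H>105)&(H<125)&(S>130),(315,230,350,270),.011,5)
blobs("glue",(H>50)&(H<85)&(S>100),(310,130,340,165),.096,5)
b=c["img"][150:215,370:420]
print("V map");
for r in range(150,186): print(r," ".join(f"{'#' if V[r,x]>150 and S[r,x]<60 else '+' if S[r,x]<60 and V[r,x]>70 else '.'}" for x in range(365,422)))
```

```text
t 27.85 eef [0.5159 0.2113 0.2799] yaw x 10.6 tilt z [0.001 0.001] g 0.999 0.0 F [ 1.7 -0.2  0.8] q [-1.36  0.36  1.12  1.79 -0.35  1.21 -1.52]
white@.105 [374 158  27  21 359] rect mm [ 630.1 -152.3] [36.9 65.5] 17.4
white@.105 [ 367  177   50   36 1163] rect mm [ 563.2 -164.4] [ 67.5 113.7] 12.8
stamp [265 194  19  27 198] rect mm [536.1 120.3] [63.  41.8] 5.6
cap [331 199   6   5  23] rect mm [550.3 -26.9] [12.4  9.9] 89.8
rubber [325 248   9   9  52] rect mm [421.1 -15.4] [16.6 18.4] 45.0
glue [320 139   8   9  62] rect mm [690.2  -2.6] [17.  19.7] 89.9
V map
150 . . . . . . . . . . . . . . . . . . . . . . . . . . . . . . . . . . . . . . . . . . . . . . . . . . . . . . . . .
151 . . . . . . . . . . . . . . . . . . . . . . . . . . . . . # . . . . . . . . . . . . . . . . . . . . . . . . . . .
152 . . . . . . . . . . . . . . . . . . . . . . . . . . . . . . . . . . . . . . . . . . . . . . . . . . . . . . . . .
153 . . . . . . . . . . . . . . . . . . . . . . . . . . . . . . . . . . . . . . . . . . . . . . . . . . . . . . . . .
154 . . . . . . . . . . . . . . . . . . . . . . . . . . . 
[... 3017 characters left out ...]
 . . . . . . . . . . . . . . . . . . . . . . . . . + # # # # # # # # # # # # # # # # # # # # . . . . . . . . .
181 . . . . . . . . . . . . . . . . . . . . . . . . # # # # # # # # # # # # # # # # # # # # # # # # . . . . . . . . .
182 . . . . . . . . . . . . . . . . . . . . # # # # # # # # # # # # # # # # # # # # # # # # # # # # . . . . . . . . .
183 . . . . . . . . . . . . . . . # # # # # # # # # # # # # # # # # # # # # # # # # # # # # # # . . . . . . . . . . .
184 . . . . . . . . . . # # # # # # # # # # # # # # # # # # # # # # # # # # # # # # # . . . . . . . . . . . . . . . .
185 . . . . . . # # # # # # # # # # # # # # # # # # # # # # # # # # # # # . . . . . . . . . . . . . . . . . . . . . .
```

Run:
```python
from h import *
c=read_camera("top");K,P=c["camera_matrix"],c["pose"]
t=ray(K,P,[(378.5,161.5),(397.8,157.7),(400.7,169.5),(381,173.5)],.108);print("tall",t.mean(0),np.linalg.norm(t-np.roll(t,1,0),axis=1))
i=c["img"];S=cv2.cvtColor(i,cv2.COLOR_RGB2HSV)[...,1]
r=(S>110)&(np.abs(cv2.cvtColor(i,cv2.COLOR_RGB2HSV)[...,0].astype(int)-90)<82)
e=[(x,175+int(np.argmax((S[175:200,x]<60)))-.5) for x in range(378,409)]
w=ray(K,P,e,.105);p=np.polyfit(w[:,1],w[:,0],1);ang=-np.degrees(np.arctan(p[0]));u=np.array([np.cos(np.radians(ang)),np.sin(np.radians(ang))])
rr=[]
for y in range(184,200):
    xs=np.nonzero(S[y,395:425]<60)[0]; rr.append((395+xs.max()+.5,y))
print("lancet long-edge angle",ang);wr=ray(K,P,rr,.105);v=np.array([-u[1],u[0]])
back=np.median(w@u);right=np.median(wr@v);cc=u*(back-.03)+v*(right+.045);print("lancet centre",cc,"right edge spread",(wr@v).round(4)[::4])
teal=np.array([.5668,-.1724]);a=np.radians(10.6);d=t.mean(0)-teal
print("tall rel teal: fwd",d@[np.cos(a),np.sin(a)],"lat",d@[-np.sin(a),np.cos(a)])
```

```text
tall [ 0.63266024 -0.16026299] [0.02945847 0.04726829 0.02921769 0.04820803]Traceback (most recent call last):
  File "<stdin>", line 10, in <module>
    return umr_maximum(a, axis, None, out, keepdims, initial, where)
ValueError: zero-size array to reduction operation maximum which has no identity
```

```bash
python3 -c "
from station import *
print(hand_in())"
```

```text
the job is handed in; nothing more can be done
None
```

All four items are placed in the order asked and the job is handed in at about 28 s. The tall carton stands about 18 mm behind the teal one by the last top view; the other three measured within a few millimetres of centre, the red-banded carton only just before release.

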